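Unclamp the milled block and present it over the fixture key

TASK

Slide the vise's jaw fully open, lift the finished milled block out and carry it over the wooden post, without touching the post, to the steel fixture on the other side. Hold it upright about a centimetre above the fixture's raised key, centred on the key with the groove in its underside in line with it, so that it would seat if lowered straight down; it must not touch the fixture. Finish there with the block held motionless in the gripper, with the vise left open and the other things on the bench left where they are.

Things in the scene. Friction and masses are not known exactly. Their poses are not given: they have to be found in the camera images.
- block_center (a point): Centre, half-way up, of the loose milled aluminium block (0.2-0.4 kg, 54 mm high) in the vise. Foot 44 mm (x) by 64 mm (y), 20 mm high, with a groove 24 mm wide, 12 mm deep along y under its middle. On it a plain neck 28 mm thick (x), 64 mm long (y), up to the top: grip the neck across its 28 mm. z up. From this point: underside 27 mm below, foot's shoulder 7 mm below, top 27 mm above.
- block: The same milled block; origin at the centre of its underside, same axes. It looks the same turned by half a turn.
- vise_jaw (a joint): Opening of the vise's sliding jaw in m: 0 to 0.002 closed on the block, 0.05 fully open (end stop). It slides along the vise's -x with about 4 N friction and stays where it is left. A 5 mm lip on top of this jaw hooks over the shoulder of the block's foot and keeps the block down until the jaw is open.
- jaw_knob (a point): On the axis of the black upright round knob on the sliding jaw: 20 mm diameter, 36 mm high; its top is 16 mm above this point, which is 64 mm above the bench. Moves with the jaw, along its own -x as the jaw opens. Closed, it is 85 mm from the seat's middle. The jaw's deck under the knob is 42 mm above the bench, 70 mm wide: keep fingertips above that.
- vise: Low grey vise bolted to the bench, 235 mm long (x), 124 mm over its lugs; fixed. Origin on the bench under the middle of the block's seat, which is 30 mm above the bench. Sliding jaw on the -x side (roughly toward the robot), opens along -x; the top of its lip is 56 mm above the bench. Fixed jaw on the +x side, 48 mm above the bench.
- key_top (a point): Centre of the top face of the raised key on the fixture: a bright bar 12 mm wide (x), 64 mm long (y), standing 11 mm proud of the plate; this point is 31 mm above the bench. z up.
- fixture: Dark flat steel fixture plate, 100 mm (x) by 120 mm (y), 20 mm thick, four low bolt heads (6 mm) near its corners, the key along y in the middle; fixed. Origin at the centre of its underside.
- timber: Square wooden post offcut lying on the bench between vise and fixture, fixed: 300 mm long (its y), 89 mm wide (x), 89 mm high. Origin at the centre of its underside.
- screwdriver: Bystander: blue-handled screwdriver, 200 mm long, 30 mm high. Loose; leave alone. Origin at its underside.
- tape_measure: Bystander: tape measure, 80x37x69 mm. Loose; leave alone. Origin at its underside.
- can: Bystander: drinks can, 66 mm across, 119 mm high. Loose; leave alone. Origin at its underside.
- drilled_plate: Bystander: flat drilled plate, 110x35x8 mm. Loose; leave alone. Origin at its underside.
- saddle: Bystander: U-shaped saddle bracket, 60x50x35 mm. Loose; leave alone. Origin at its underside.
- wrench: Bystander: spanner, 184 mm long, 9 mm high. Loose; leave alone. Origin at its underside.
- pliers: Bystander: pliers, 190 mm long, 14 mm high. Loose; leave alone. Origin at its underside.
- angle: Bystander: L-shaped angle bracket, 90x28x50 mm. Loose; leave alone. Origin at its underside.
Not all that is in view belongs to the job. What is shaped like the block but orange, turquoise or yellow is not meant.

How it is judged (in metres and radians):
On the way, in this order (a step that is already met when the one before it is completed fails the run):
1. the vise jaw is slid open while the block still sits in the vise (value of joint vise_jaw above 0.038 m and z of block in the frame of vise below 0.04 m and horizontal distance between block and vise below 0.03 m), for 0.2 s.
2. the block is carried over the wooden post (height (world z) of block_center above 0.116 m and x of block_center in the frame of timber between -0.045 and 0.045 m and y of block_center in the frame of timber between -0.15 and 0.15 m), for 0.04 s.
At the end, for the whole second after the job is handed in: Block held still in the fingers, upright (0.1 rad), underside 3 to 20 mm above the key top, centre within 6 mm of the key centre across and 12 mm along the key, groove parallel to the key within 0.12 rad, not touching the fixture; vise jaw still open more than 38 mm (z of block_center in the frame of key_top between 0.03 and 0.047 m and x of block_center in the frame of key_top between -0.006 and 0.006 m and y of block_center in the frame of key_top between -0.012 and 0.012 m and angle between the y axis of block_center and the y axis of key_top, either way round below 0.12 rad and angle between block_center's own z axis and vertical below 0.1 rad and linear speed of block below 0.02 m/s and contact force between block and the fingers above 1 N and contact force between block and fixture below 0.1 N and value of joint vise_jaw above 0.038 m); the arm keeps its last pose, push and grip.
It fails at once if the block knocks against the wooden post (contact force between block and timber above 1 N).
It fails at once if the block touches the fixture (contact force between block and fixture above 1 N).
It fails at once if a bystander is shifted by more than 3 cm (distance of any of screwdriver, tape_measure, can, drilled_plate, saddle, wrench, pliers, angle from where it was at the start of the episode above 0.03 m).
It also fails if it takes over 51 s, if anything falls off the work surface, if the arm or the gripper's body presses on something with over 40 N, if the wrist force passes 120 N, or if a joint passes its speed limit or range.

ROBOT

A 6-joint arm with a two-finger parallel gripper is mounted at the origin on a cart in front of the work surface, level with it; the furniture and walls round the work are solid. World frame = base frame: x ahead of the robot, y to its left, z up, the work surface at z = 0. Lengths are in m, angles in degrees, forces in N, time in s.
With the tool pointing down it reaches from about 0.325 to 0.775 m from the base axis. Payload 5.5 kg.
Tool frame: the origin (TCP) lies on the centre line of the jaws, within the pads' length; the fingertips stand 17 mm ahead of it and the grasp point (between the pads) lies 2 mm behind it; z points along the fingers, y is the direction in which the jaws open and shut (so a half turn about z gives the same grasp; the last joint's range is limited). The gripper opens to 88 mm and grips with 3 to 60 N. Pads are 20 mm wide; open, the fingers measure 115 mm over their backs; the gripper's body (75 mm by 178 mm) begins 61 mm behind the grasp point.
Start: joints at [60.693, 5.22, 70.514, -0, 104.267, -3.249], TCP at [0.264, 0.539, 0.205] pointing down, gripper open.
Joint ranges: [-164.24, 164.24], [-49.07, 125.15], [9.68, 141.18], [-86.29, 266.29], [3.28, 154.24], [-151.56, 151.56]. Speed limits (degrees/s): [147.25, 147.25, 172.46, 180, 180, 180].

INTERFACE

Orientations are given as [roll, pitch, yaw] about the fixed x, y, z axes, in that order (R = Rz(yaw) Ry(pitch) Rx(roll)).
In Python, from cell import read_state, read_camera, calibration, close_job gives the robot as it stands.
- The arm moves only by the shell command python3 -m pendant 'ROWS'. ROWS is JSON, a list of rows, each an object with "grip": the opening, from 0 (shut) to 1 (fully open); "delta_pos": the shift along the world's x, y, z in cm, a list of three; "roll": the turn about the world's z in rad. In form: [{"grip": grip, "delta_pos": [tx, ty, tz], "roll": roll}, ...]. A call has 1 to 12 rows; each row shifts and turns the pose as measured when the row begins; what a row does not reach is not made up. A row lasts 1/8 s, in which the tool goes at most 62.5 mm and 10.7 degrees, less where a joint would pass 70% of its speed; a pose out of reach is approached as far as the arm can. A call with a gripper value outside its range is refused whole. The fingers move at their own pace and stop on an object; the grip force is fixed at half the most. Time passes only in rows, so rows that do not move let the fingers close. It gives the time, the measured TCP pose, the force and the opening at its end, in the units of the state.
- read_state(): the state, without advancing time (a new reading comes with each control period).
- read_camera(name): name is "side" or "top"; returns the picture (384x512x3 uint8, red, green, blue); there is no depth.
- calibration(name): a dict with "fovy" (degrees; the focal length in pixels is half the picture's height over the tangent of half this angle, whatever the lens; pixels are square), "cx", "cy" (the principal point, pixels), "cam_to_world" (4x4, takes a point from camera to world coordinates). Camera axes: x right, y down, z forward; pixel columns grow to the right and rows downward; lengths in m; the calibration is good to about 2 mm. A picture is of the moment at which its call begins. calibration takes no time and is no camera call.
- close_job(): hands the job in, once; it reports no verdict.
The state is a dict: "clock": time; "joint_pos": joint angles; "qvel": joint speeds; "effort": joint torques, N m; "tool_pos": TCP position; "tool_rot": TCP orientation; "contact_force": force on the tool from outside, world axes, zero at the start; "ft_torque": the same for the moment, N m; "width": opening from 0.0 (shut) to 1.0 (fully open).
Only numpy, scipy, OpenCV 4.12 (cv2) and the standard library are available. Lean on these libraries where they do the work, as an engineer would, in place of code of your own. Each camera call takes 0.05 s, during which the arm holds its last target.

## Working session

There is one attempt and no reset: what is moved stays moved. The work goes in short steps, Python scripts to look and compute and a shell command to move; the robot and the scene stay as the last step left them, time stands still between calls to the robot, and variables do not carry over. Pictures are saved under pics/ and viewed, and the job is handed in when it is done.

```bash
mkdir -p pics; python3 - <<'E'
from cell import *
import cv2
print(read_state())
for n in("side","top"):
    im=read_camera(n);cv2.imwrite(f"pics/{n}0.png",im[:,:,::-1]);print(n,calibration(n))
E
```

```text
{'clock': 0.0, 'joint_pos': array([ 6.06946026e+01,  5.26147500e+00,  7.05796758e+01, -1.96719236e-03,
        1.04268165e+02, -3.24881859e+00]), 'qvel': array([-0.06644909,  0.14652477, -0.0502056 , -0.19561826,  0.06142214,
       -0.01913314]), 'effort': array([-1.94534347e-03, -4.46452475e+01, -4.06440175e+01,  6.94647990e-02,
        2.95792089e-02, -1.12361527e-04]), 'tool_pos': array([0.26340628, 0.53871959, 0.20394572]), 'tool_rot': array([-1.79890752e+02, -4.29079819e-03,  1.53942934e+02]), 'contact_force': array([-0.50959161, -1.15498679, -0.95737074]), 'ft_torque': array([-0.00638127, -0.01719283, -0.06281172]), 'width': 0.9972270801641802}
side {'fovy': 45.81422229245698, 'cx': 250.73048383338187, 'cy': 195.0001213564004, 'cam_to_world': array([[ 0.94818237, -0.14813643,  0.2810797 ,  0.06683137],
       [-0.31722948, -0.39191884,  0.86357691, -1.52340382],
       [-0.01776677, -0.90799516, -0.41860378,  0.77878364],
       [ 0.        ,  0.        ,  0.        ,  1.        ]])}
top {'fovy': 48.80667995514794, 'cx': 255.34992680429542, 'cy': 190.88345918298637, 'cam_to_world': array([[ 0.02957076, -0.97560251,  0.21754382,  0.2528116 ],
       [-0.99955485, -0.02972351,  0.00257083, -0.04035934],
       [ 0.00395805, -0.217523  , -0.97604717,  1.49964988],
       [ 0.        ,  0.        ,  0.        ,  1.        ]])}
```

View pics/side0.png

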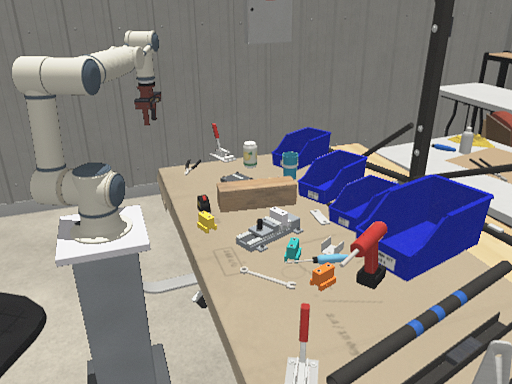

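View pics/top0.png

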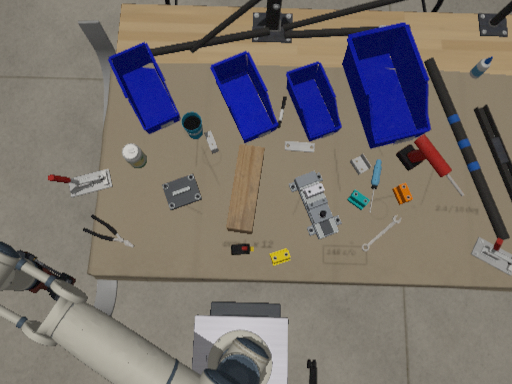

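The top view shows the vise near (316,205), the wooden post near (246,190) and the fixture near (183,192). The block-shaped things are grey in the vise (313,190), turquoise (357,200), orange (402,194) and yellow (280,257). Only the grey one, seated in the vise, fits the description. I'll enlarge it to confirm.

```bash
cat > h.py <<'E'
import numpy as np,cv2
from cell import *
def setup(n):
    c=calibration(n);f=192/np.tan(np.radians(c['fovy']/2));return f,c['cx'],c['cy'],np.array(c['cam_to_world'])
def ray(n,u,v):
    f,cx,cy,T=setup(n);d=T[:3,:3]@np.array([(u-cx)/f,(v-cy)/f,1]);return T[:3,3],d
def onz(n,u,v,z):
    o,d=ray(n,u,v);return (o+d*(z-o[2])/d[2])
def proj(n,p):
    f,cx,cy,T=setup(n);q=T[:3,:3].T@(np.array(p)-T[:3,3]);return np.array([cx+f*q[0]/q[2],cy+f*q[1]/q[2]])
def crop(n,im,x0,y0,w,h,s,name):
    cv2.imwrite(name,cv2.resize(im[y0:y0+h,x0:x0+w,::-1],None,fx=s,fy=s,interpolation=cv2.INTER_CUBIC))
E
python3 - <<'E'
from h import *
t=cv2.imread('pics/top0.png')[:,:,::-1];s=cv2.imread('pics/side0.png')[:,:,::-1]
crop('top',t,280,165,75,80,7,'pics/tv.png')
crop('top',t,155,140,115,100,6,'pics/tf.png')
crop('side',s,210,170,110,90,7,'pics/sv.png')
E
```

```text
(no output)
```

View pics/tv.png

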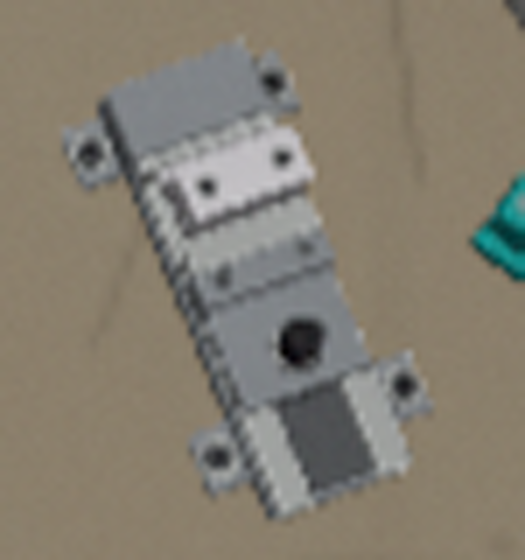

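View pics/tf.png

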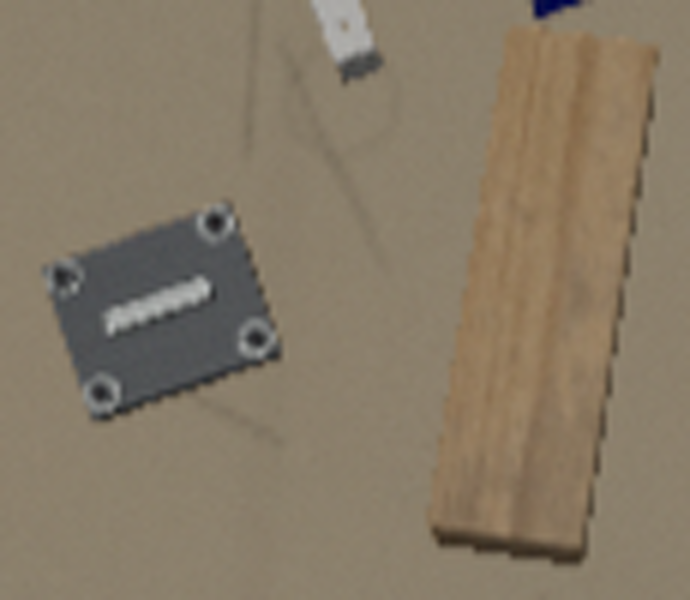

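View pics/sv.png

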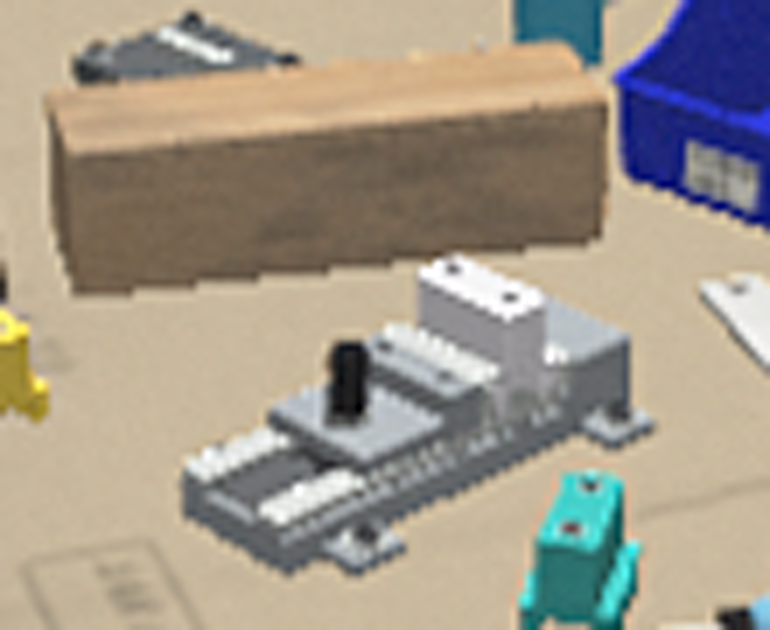

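The crop confirms it: the grey/white block in the vise has its top holes at top-image (309,191) and (320,187), and the black knob is at about (323,213). Next I measure with masks.

```bash
cat >> h.py <<'E'
def rects(n,im,mask,box,z,amin=8,lab=''):
    x0,y0,w,h=box;m=np.zeros(im.shape[:2],np.uint8);m[y0:y0+h,x0:x0+w]=mask[y0:y0+h,x0:x0+w]
    k,l,st,ce=cv2.connectedComponentsWithStats(m,connectivity=8)
    for i in range(1,k):
        if st[i,4]<amin: continue
        ys,xs=np.nonzero(l==i)
        P=np.array([onz(n,u,v,z)[:2] for u,v in zip(xs,ys)])*1000
        r=cv2.minAreaRect(P.astype(np.float32))
        print(lab,n,'px',ce[i].round(1),'A',st[i,4],'mean mm',P.mean(0).round(1),'rect c',np.round(r[0],1),'size',np.round(r[1],1),'ang',round(r[2],1))
E
python3 - <<'E'
from h import *
t=cv2.imread('pics/top0.png')[:,:,::-1];s=cv2.imread('pics/side0.png')[:,:,::-1]
b=t.min(2).astype(int)
for th in (185,195,205): rects('top',t,(b>th),(285,175,50,35),.084,15,'block%d'%th)
for th in (160,180): rects('top',t,(b>th),(165,175,35,35),.031,10,'key%d'%th)
rects('top',t,(t.max(2)<60),(310,200,25,25),.080,6,'knob')
g=t.astype(int)
rects('top',t,((g[...,0]-g[...,2]<15)&(g.max(2)<130)),(160,170,45,45),.02,50,'plate')
hsv=cv2.cvtColor(np.ascontiguousarray(t),cv2.COLOR_RGB2HSV)
print(hsv[190,246],hsv[190,225],hsv[165,255],b[192,175:192])
for S in (70,80,90): rects('top',t,(hsv[...,1]>S)&(hsv[...,0]<25),(222,140,50,100),.089,200,'timber%d'%S)
bs=s.min(2).astype(int)
rects('side',s,bs>200,(260,200,40,30),.084,10,'block')
rects('side',s,s.max(2)<60,(252,215,20,20),.07,10,'knob')
for th in(150,180):rects('side',s,bs>th,(228,170,20,12),.031,4,'key')
E
```

```text
block185 top px [314.1 189.2] A 85 mean mm [ 580.3 -238. ] rect c [ 580.8 -238.5] size [24.8 59.1] ang 22.6
key160 top px [181.1 190.3] A 31 mean mm [574.4 227.3] rect c [574.3 227.9] size [ 6.2 61.2] ang 22.1
knob top px [322.4 213.4] A 30 mean mm [ 497.9 -266.6] rect c [ 497.5 -267.1] size [17.  17.6] ang 89.8
plate top px [181.6 191.6] A 829 mean mm [572.1 227.4] rect c [573.1 227.6] size [101.9 118.8] ang 21.7
[ 16 100 146] [ 19  58 140] [ 16  88 145] [163 164 166 177 150 128 130  86  58  69  72  80  83  79  81  79  82]Traceback (most recent call last):
  File "<stdin>", line 11, in <module>
  File "h.py", line 19, in rects
    P=np.array([onz(n,u,v,z)[:2] for u,v in zip(xs,ys)])*1000
                ~~~^^^^^^^^^
  File "h.py", line 8, in onz
    o,d=ray(n,u,v);return (o+d*(z-o[2])/d[2])
        ~~~^^^^^^^
  File "h.py", line 6, in ray
    f,cx,cy,T=setup(n);d=T[:3,:3]@np.array([(u-cx)/f,(v-cy)/f,1]);return T[:3,3],d
              ~~~~~^^^
  File "h.py", line 4, in setup
    c=calibration(n);f=192/np.tan(np.radians(c['fovy']/2));return f,c['cx'],c['cy'],np.array(c['cam_to_world'])
ValueError: time passes only in moves, steps and waits
```

```bash
python3 - <<'E'
import re
s=open('h.py').read()
s=s.replace("def setup(n):\n    c=calibration(n);","_C={}\ndef setup(n):\n    if n not in _C:_C[n]=calibration(n)\n    c=_C[n];")
open('h.py','w').write(s)
E
python3 - <<'E'
from h import *
t=cv2.imread('pics/top0.png')[:,:,::-1];s=cv2.imread('pics/side0.png')[:,:,::-1]
hsv=cv2.cvtColor(np.ascontiguousarray(t),cv2.COLOR_RGB2HSV)
for S in (70,80,90): rects('top',t,((hsv[...,1]>S)&(hsv[...,0]<25)),(222,140,50,100),.089,200,'timber%d'%S)
b=t.min(2).astype(int)
for th in (175,180,185): rects('top',t,(b>th),(285,175,50,35),.084,15,'block%d'%th)
for th in (140,150): rects('top',t,(b>th),(172,180,20,20),.031,10,'key%d'%th)
bs=s.min(2).astype(int)
for th in (180,190,200): rects('side',s,bs>th,(260,200,40,30),.084,10,'block')
rects('side',s,s.max(2)<60,(252,215,20,20),.07,10,'knob')
for th in(140,170):rects('side',s,bs>th,(228,170,20,12),.031,4,'key')
# vise lugs in top crop (7x, origin 280,165), lug hole height unknown ~ 10mm
for z in (.01,.015):
  L=[onz('top',280+(x+.5)/7-.5,165+(y+.5)/7-.5,z)[:2]*1000 for x,y in((90,153),(273,80),(217,457),(404,385))]
  print(np.round(L,1)); 
  d=(L[0]+L[1]-L[2]-L[3])/2; e=L[0]+L[2]-L[1]-L[3]; print('yaw',np.degrees(np.arctan2(d[1],d[0])),np.degrees(np.arctan2(e[1],e[0]))-90)
# fixture bolts
L=[onz('top',155+(x+.5)/6-.5,140+(y+.5)/6-.5,.026)[:2]*1000 for x,y in((64,276),(215,222),(101,393),(256,338))]
print(np.round(L,1),np.mean(L,0)); d=L[0]+L[1]-L[2]-L[3]; e=L[0]+L[2]-L[1]-L[3]; print('yaw',np.degrees(np.arctan2(d[1],d[0])),np.degrees(np.arctan2(e[1],e[0]))-90)
L=[onz('top',280+(x+.5)/7-.5,165+(y+.5)/7-.5,.084)[:2]*1000 for x,y in((207,187),(284,158))]
e=L[0]-L[1];print('blockholes',L,np.mean(L,0),np.degrees(np.arctan2(e[1],e[0]))-90)
E
```

```text
timber70 top px [245.2 188.6] A 2323 mean mm [575.3  -1.8] rect c [578.7  -2.1] size [ 90.5 308.4] ang 83.2
timber80 top px [245.  188.1] A 2234 mean mm [576.9  -1.1] rect c [578.4  -2.1] size [ 90.5 307.8] ang 83.2
timber90 top px [243.4 175.7] A 1161 mean mm [620.1   5.8] rect c [604.7  -4.7] size [ 88.6 249. ] ang 83.1
block175 top px [314.3 188.9] A 107 mean mm [ 581.5 -238.8] rect c [ 581.7 -239.1] size [25.8 60.5] ang 23.7
block180 top px [314.2 189.1] A 98 mean mm [ 580.8 -238.4] rect c [ 581.2 -239.4] size [24.8 61. ] ang 22.6
block185 top px [314.1 189.2] A 85 mean mm [ 580.3 -238. ] rect c [ 580.8 -238.5] size [24.8 59.1] ang 22.6
key140 top px [180.8 190. ] A 50 mean mm [575.2 228.3] rect c [575.2 228.3] size [10.1 61.2] ang 22.1
key150 top px [180.7 190.2] A 40 mean mm [574.7 228.7] rect c [575.1 228.2] size [ 9.3 61.1] ang 20.8
block side px [284.2 213.3] A 140 mean mm [ 591.5 -268.3] rect c [ 585.4 -265.6] size [ 46.6 114.9] ang 20.8
block side px [271.5 220.3] A 77 mean mm [ 534.2 -300.4] rect c [ 530.8 -300.7] size [31.  71.4] ang 22.2
block side px [265.5 228. ] A 20
[... 591 characters left out ...]
3] ang 66.2
key side px [237.9 172.8] A 108 mean mm [590.2 261.3] rect c [584.  249.7] size [96.3 85. ] ang 71.9
key side px [237.5 176.1] A 20 mean mm [577.3 224.9] rect c [576.8 225.9] size [13.7 62. ] ang 24.6
[[ 605.4 -170. ]
 [ 647.3 -264.6]
 [ 449.7 -235.8]
 [ 489.2 -330.7]]
yaw 22.796776289573685 23.24562593679336
[[ 604.2 -169.5]
 [ 645.9 -263.9]
 [ 449.  -235.1]
 [ 488.5 -329.7]]
yaw 22.79677628957367 23.245625936793303
[[590.9 286. ]
 [626.8 198.2]
 [520.8 258.8]
 [556.6 169.5]] [573.75722033 228.15250939]
yaw 21.73696900661617 22.06323204676248
blockholes [array([ 572.53894098, -221.00520177]), array([ 588.27788794, -258.7769444 ])] [ 580.40841446 -239.89107309] 22.620796656799087
```

Measurements agree with the given sizes. The block is at about (581,-239.5) and the vise yaw is about 22.7°. The knob should be near (502,-272). The key is at (575,228) with yaw about 21.9°, and the post at (578,-2). Now I travel high towards the knob.

```bash
python3 -m pendant '[{"grip":0.6,"delta_pos":[1.3,-4.5,0],"roll":-0.06},{"grip":0.6,"delta_pos":[1.3,-4.5,0],"roll":-0.06},{"grip":0.6,"delta_pos":[1.3,-4.5,0],"roll":-0.06},{"grip":0.6,"delta_pos":[1.3,-4.5,0],"roll":-0.06},{"grip":0.6,"delta_pos":[1.3,-4.5,0],"roll":-0.06},{"grip":0.6,"delta_pos":[1.3,-4.5,0],"roll":-0.06},{"grip":0.6,"delta_pos":[1.3,-4.5,0],"roll":-0.06},{"grip":0.6,"delta_pos":[1.3,-4.5,0],"roll":-0.06},{"grip":0.6,"delta_pos":[1.3,-4.5,0],"roll":-0.06},{"grip":0.6,"delta_pos":[1.3,-4.5,0],"roll":-0.06},{"grip":0.6,"delta_pos":[1.3,-4.5,0],"roll":-0.06},{"grip":0.6,"delta_pos":[1.3,-4.5,0],"roll":-0.06}]'
```

```text
clock: 1.6
tool_pos: [0.4186, -0.0171, 0.1966]
tool_rot: [-179.4, -0.0, 111.7]
contact_force: [0.3, 0.2, -1.0]
width: 0.6
```

```bash
python3 -m pendant '[{"grip":0.6,"delta_pos":[1.4,-4.5,0.2],"roll":0},{"grip":0.6,"delta_pos":[1.4,-4.5,0.2],"roll":0},{"grip":0.6,"delta_pos":[1.4,-4.5,0],"roll":0},{"grip":0.6,"delta_pos":[1.4,-4.5,0],"roll":0.02},{"grip":0.6,"delta_pos":[1.4,-4,0],"roll":0},{"grip":0.6,"delta_pos":[1,-3,0],"roll":0},{"grip":0.6,"delta_pos":[0,0,0],"roll":0}]'
```

```text
clock: 2.48
tool_pos: [0.4986, -0.2784, 0.1961]
tool_rot: [-179.2, -0.3, 112.6]
contact_force: [0.1, 0.2, 0.4]
width: 0.601
```

```bash
python3 -m pendant '[{"grip":0.6,"delta_pos":[0.2,0.3,-2.5],"roll":0},{"grip":0.6,"delta_pos":[0.2,0.3,-2.5],"roll":0},{"grip":0.6,"delta_pos":[0,0,-2],"roll":0},{"grip":0.6,"delta_pos":[0,0,0],"roll":0}]'; python3 - <<'E'
from h import *
print(read_state()['tool_pos'])
s=read_camera('side');crop('side',s,210,150,110,100,7,'pics/s1.png')
t=read_camera('top');crop('top',t,270,150,90,90,6,'pics/t1.png')
E
```

```text
clock: 2.98
tool_pos: [0.5018, -0.2693, 0.1239]
tool_rot: [-179.2, -0.4, 112.6]
contact_force: [0.3, 0.6, -0.4]
width: 0.601
[ 0.5018431  -0.26926868  0.12388211]
```

View pics/s1.png

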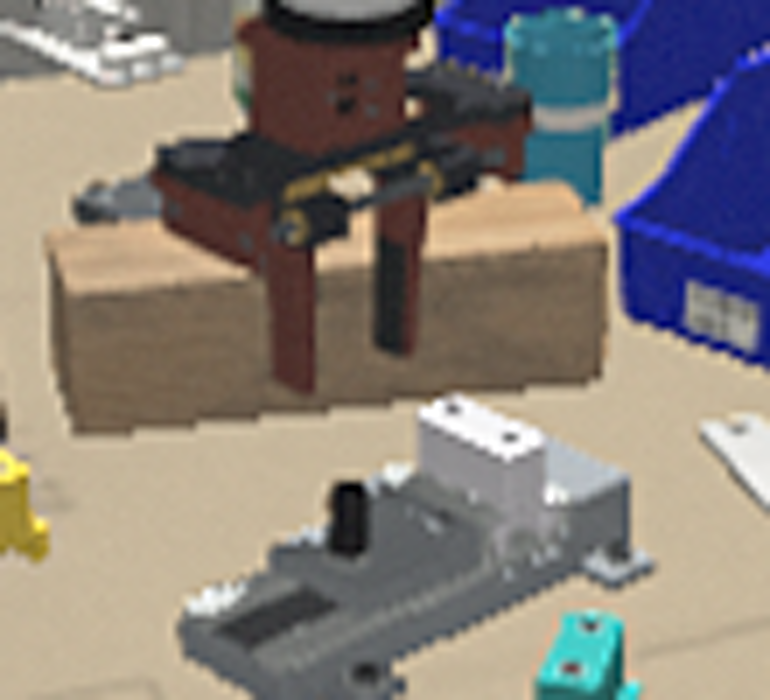

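The side view shows the fingers straddling the knob line, with tips at crop (295,385) and (395,350) and the knob at (348,520) below. I descend to TCP z 0.070 and close.

```bash
python3 -m pendant '[{"grip":0.6,"delta_pos":[0,-0.2,-2],"roll":0},{"grip":0.6,"delta_pos":[0,0,-1.8],"roll":0},{"grip":0.6,"delta_pos":[0,0,-1.2],"roll":0},{"grip":0.6,"delta_pos":[0,0,0],"roll":0}]'; python3 - <<'E'
from h import *
print(read_state()['tool_pos'],read_state()['contact_force'])
s=read_camera('side');crop('side',s,210,150,110,100,7,'pics/s2.png')
E
```

```text
clock: 3.58
tool_pos: [0.5032, -0.2726, 0.0744]
tool_rot: [-179.4, -0.2, 112.6]
contact_force: [0.6, 0.0, 0.5]
width: 0.601
[ 0.50315385 -0.27256306  0.07437364] [0.58874156 0.02183089 0.49328952]
```

View pics/s2.png

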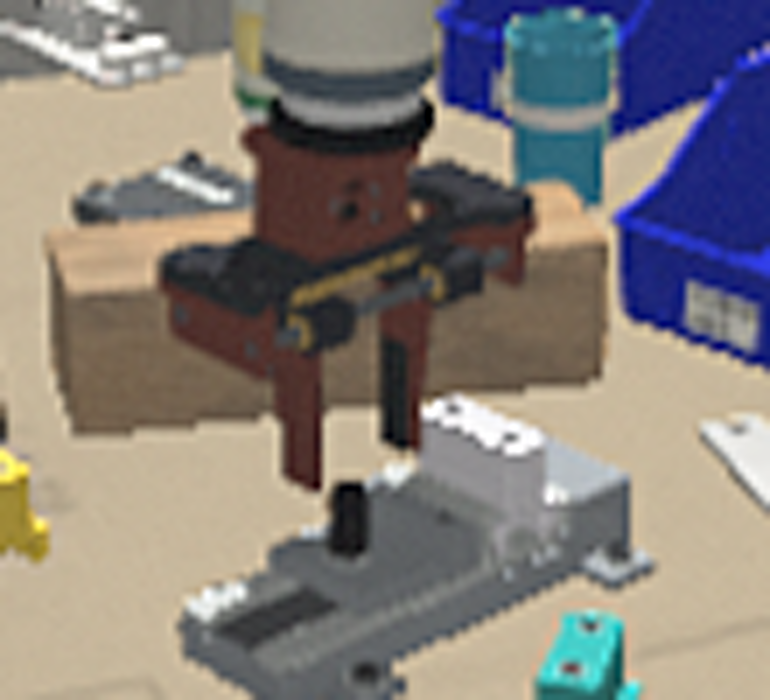

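The tips sit at crop (310,485) and (400,445), about 60 crop px above where I expected them beside the knob. I'll compare projections with the picture.

```bash
python3 - <<'E'
from h import *
def c(p): q=proj('side',p);return ((q-[210,150]+.5)*7).round()
a=np.radians(22.7);ux=np.array([np.cos(a),np.sin(a),0])
tip=np.array([.5032,-.2726,.0574])
print('tips',c(tip-ux*.026),c(tip+ux*.026),'TCP',c([.5032,-.2726,.0744]))
print('knobtop',c([.5026,-.2723,.080]),'knobbase',c([.5026,-.2723,.042]))
print('block top c',c([.581,-.2395,.084]))
# knob triangulate: side knob top ~ (350,487)/7 ; base (347,553)
for y in(487,):
  print(onz('side',210+349/7-.5,150+y/7-.5,.08))
print(onz('side',210+347/7-.5,150+550/7-.5,.042))
E
```

```text
tips [310. 548.] [392. 512.] TCP [351. 498.]
knobtop [350. 488.] knobbase [350. 559.]
block top c [479. 425.]
[ 0.50257074 -0.271411    0.08      ]
[ 0.50387728 -0.26373706  0.042     ]
```

View pics/t1.png

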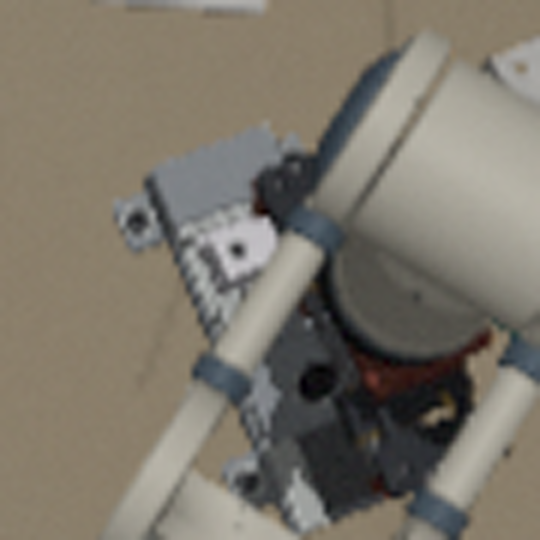

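```bash
python3 - <<'E'
from h import *
a=np.radians(22.7);ux=np.array([np.cos(a),np.sin(a),0])
p=np.array([.5018,-.2693,0])
for z in(.107,.16,.19,.22):
  print(z,[((proj('top',p+[0,0,z]+ux*k)-[270,150]+.5)*6).round() for k in(-.089,0,.089)])
print('start tip',proj('side',[.2634,.5387,.187]),'tcp',proj('side',[.2634,.5387,.204]))
s=cv2.imread('pics/side0.png')[:,:,::-1];crop('side',s,110,60,80,80,7,'pics/s0g.png')
E
```

```text
0.107 [array([393., 518.]), array([330., 368.]), array([268., 223.])]
0.16 [array([412., 506.]), array([346., 351.]), array([281., 201.])]
0.19 [array([423., 499.]), array([356., 341.]), array([290., 187.])]
0.22 [array([435., 492.]), array([366., 331.]), array([298., 174.])]
start tip [151.02281975 129.5929794 ] tcp [150.61505504 125.99145691]
```

View pics/s0g.png

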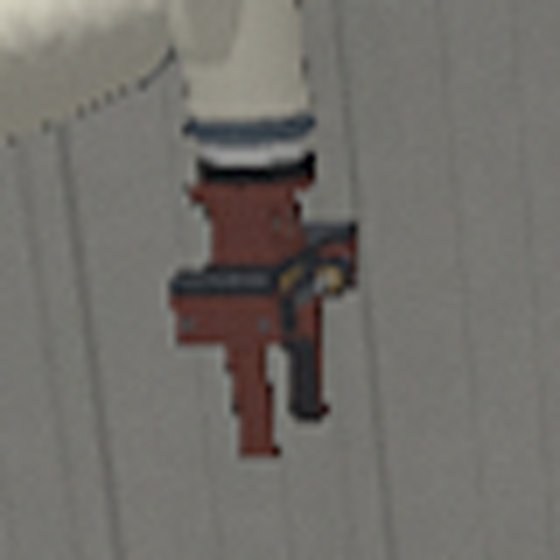

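```bash
cat >> h.py <<'E'
def tri(ut,us):
    o1,d1=ray('top',*ut);o2,d2=ray('side',*us)
    k=np.linalg.lstsq(np.stack([d1,-d2],1),o2-o1,rcond=None)[0]
    a=o1+d1*k[0];b=o2+d2*k[1];return (a+b)/2,np.linalg.norm(a-b)
E
python3 - <<'E'
from h import *
print(tri((317.1,180.4),(283.1,163.8)))
t=read_camera('top');cv2.imwrite('pics/t2f.png',t[:,:,::-1]);crop('top',t,270,150,90,90,7,'pics/t2.png')
s=read_camera('side');crop('side',s,210,110,110,90,7,'pics/s2b.png')
print('origin',proj('side',[0,0,0]),proj('top',[0,0,0]))
E
```

```text
(array([ 0.58626044, -0.22957597,  0.24336639]), np.float64(0.029888951990265072))
origin [101.55021801 228.59400918] [239.20324296 362.60051656]
```

View pics/t2.png

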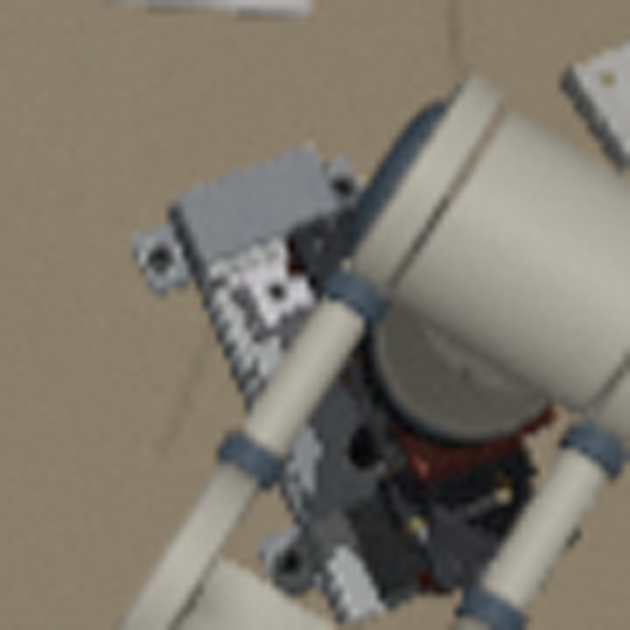

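View pics/s2b.png

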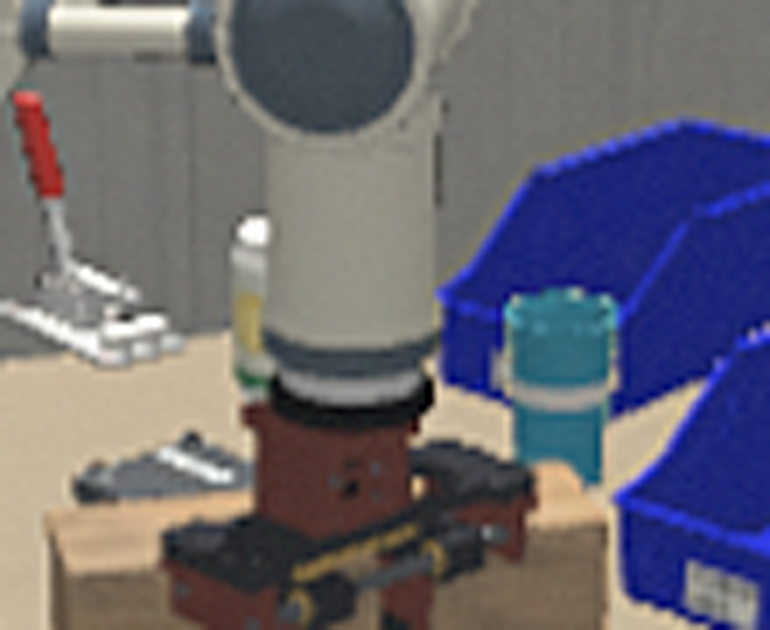

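In both pictures the gripper looks about 35 mm higher than its reported pose. Closing the fingers will settle it: they stop at a width of about 0.23 if the knob is really between them.

```bash
python3 -m pendant '[{"grip":0,"delta_pos":[0,0,0],"roll":0},{"grip":0,"delta_pos":[0,0,0],"roll":0},{"grip":0,"delta_pos":[0,0,0],"roll":0},{"grip":0,"delta_pos":[0,0,0],"roll":0},{"grip":0,"delta_pos":[0,0,0],"roll":0}]'; python3 - <<'E'
from h import *
s=read_camera('side');crop('side',s,210,150,110,100,7,'pics/s3.png')
t=read_camera('top');crop('top',t,270,150,90,90,7,'pics/t3.png')
E
```

```text
clock: 4.35
tool_pos: [0.505, -0.2737, 0.0787]
tool_rot: [-179.6, 0.2, 112.6]
contact_force: [-0.3, 0.6, 0.4]
width: 0.071
```

View pics/s3.png

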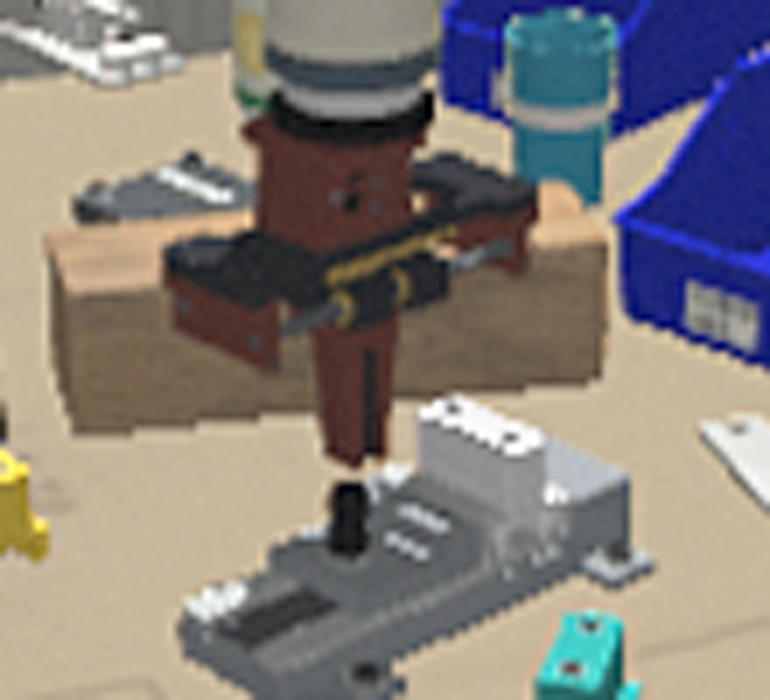

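View pics/t3.png

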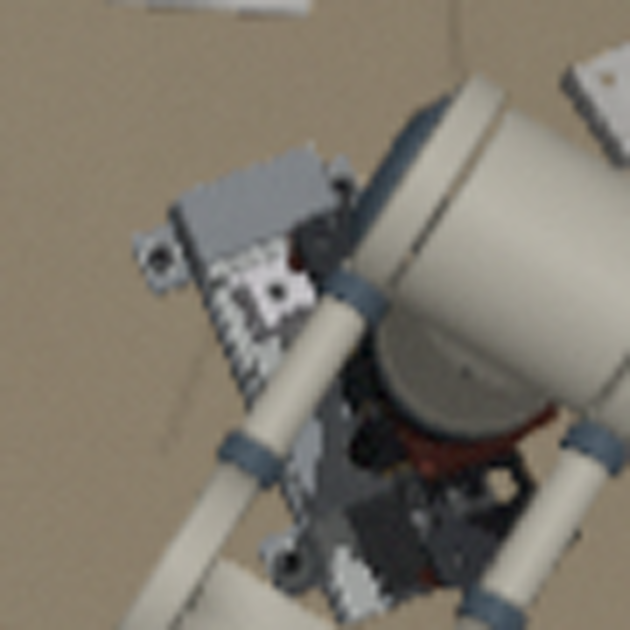

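Width went to 0.07, so nothing is between the fingers: the reported TCP does not match reality. I'll check the state noise and triangulate the gripper's end pieces to size the offset.

```bash
python3 - <<'E'
from h import *
for i in range(3):
  st=read_state();print(st['clock'],st['tool_pos'],st['joint_pos'].round(2),st['width'])
R=tri((315.2,183.1),(278,176.6));L=tri((336.6,227.4),(241.6,185.9))
print(R,L,(R[0]+L[0])/2)
t=read_camera('top')
crop('top',t,300,165,60,75,10,'pics/t3z.png')
E
```

```text
4.45 [ 0.50501378 -0.27363591  0.07860761] [-31.59   2.09  86.59  -0.39  91.42 -54.21] 0.005451641384529785
4.45 [ 0.50501378 -0.27363591  0.07860761] [-31.59   2.09  86.59  -0.39  91.42 -54.21] 0.005451641384529785
4.45 [ 0.50501378 -0.27363591  0.07860761] [-31.59   2.09  86.59  -0.39  91.42 -54.21] 0.005451641384529785
(array([ 0.57908577, -0.22688998,  0.20090784]), np.float64(0.011791310701918257)) (array([ 0.43584586, -0.28903908,  0.21593712]), np.float64(0.007059348532507655)) [ 0.50746582 -0.25796453  0.20842248]
```

View pics/t3z.png

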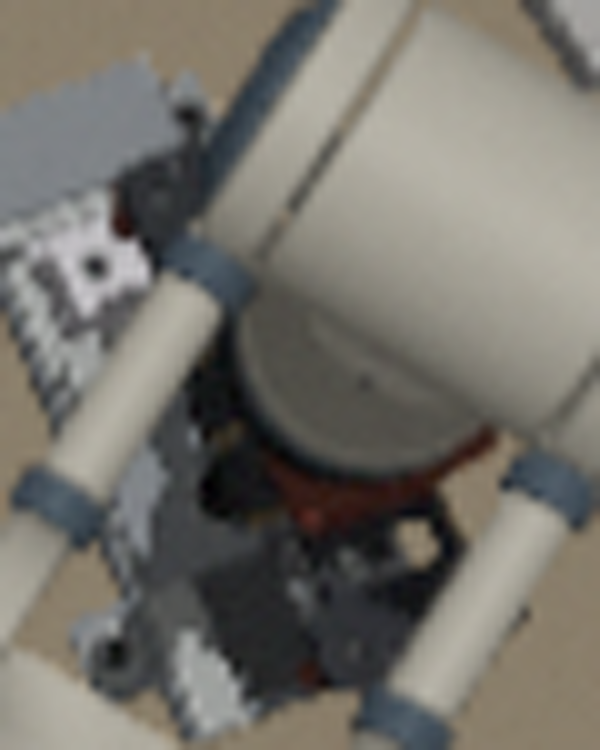

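```bash
python3 - <<'E'
from h import *
c=lambda p:((proj('side',p)-[210,150]+.5)*7).round(1)
for dz in(0,.03,.035,.04):print(dz,c([.505,-.2737,.0616+dz]))
s=cv2.imread('pics/s3.png');cv2.imwrite('pics/s3z.png',cv2.resize(s[380:500,280:440],None,fx=4,fy=4))
E
```

```text
0 [355.8 522.8]
0.03 [355.3 466.4]
0.035 [355.2 456.9]
0.04 [355.1 447.3]
```

View pics/s3z.png

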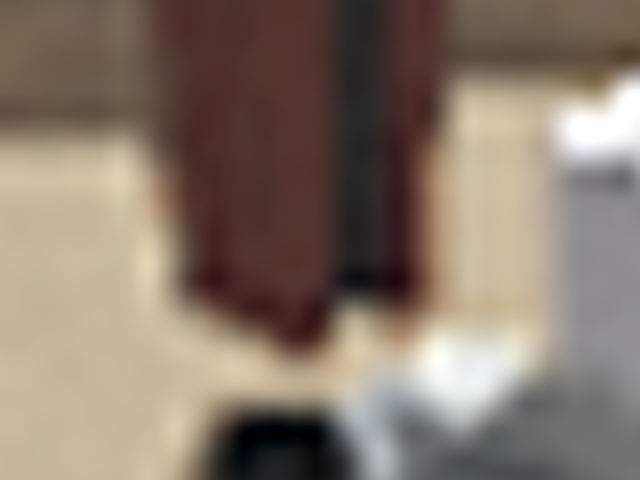

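The fingertips appear about 35 mm higher than the stated geometry implies, with xy agreeing to a few mm. I'll treat it as a z offset of +35 mm, reopen, descend part way and check again.

```bash
python3 -m pendant '[{"grip":0.6,"delta_pos":[-0.2,0.1,0],"roll":0},{"grip":0.6,"delta_pos":[0,0,0],"roll":0},{"grip":0.6,"delta_pos":[0,0,0],"roll":0},{"grip":0.6,"delta_pos":[0,0,0],"roll":0},{"grip":0.6,"delta_pos":[0,0,-1.2],"roll":0},{"grip":0.6,"delta_pos":[0,0,-1.2],"roll":0},{"grip":0.6,"delta_pos":[0,0,0],"roll":0}]'; python3 - <<'E'
from h import *
s=read_camera('side');crop('side',s,210,150,110,100,7,'pics/s4.png')
st=read_state();print(st['tool_pos'],st['contact_force'])
c=lambda p:((proj('side',p)-[210,150]+.5)*7).round(1)
a=np.radians(22.7);ux=np.array([np.cos(a),np.sin(a),0])
for k in(-.026,.026):print(c(st['tool_pos']+[0,0,.018]+ux*k))
E
```

```text
clock: 5.38
tool_pos: [0.5023, -0.2722, 0.0519]
tool_rot: [-179.6, 0.1, 112.6]
contact_force: [0.2, 0.3, 0.5]
width: 0.6
[ 0.5026205  -0.27240175  0.05255977] [ 0.05714902 -0.08571496 -0.08103731]
[308.7 523.6]
[390.4 488. ]
```

View pics/s4.png

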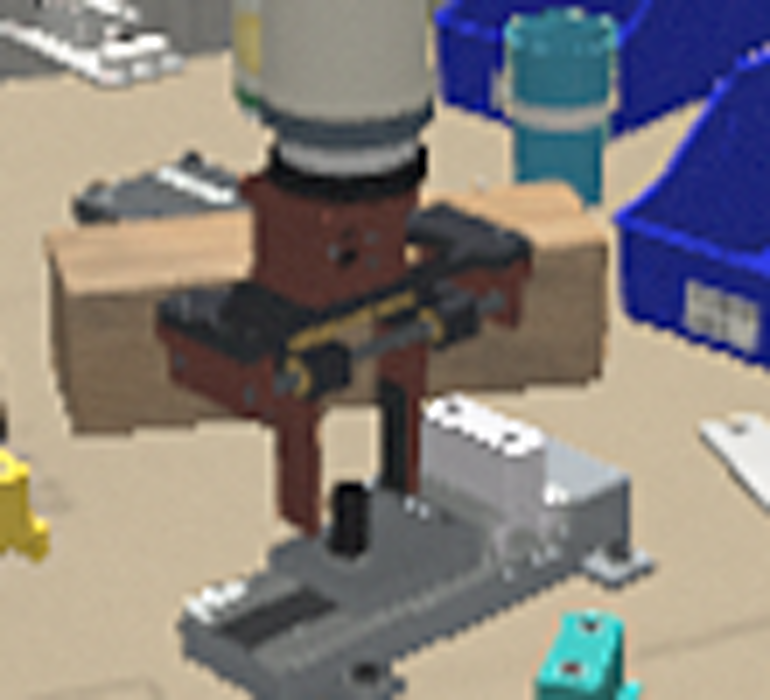

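Prediction with the +35 mm offset (309,524 and 390,488) matches the tips seen at (300,530) and (397,490). I go down another 15 mm and close.

```bash
python3 -m pendant '[{"grip":0.6,"delta_pos":[0,0,-0.9],"roll":0},{"grip":0.6,"delta_pos":[0,0,-0.7],"roll":0},{"grip":0.6,"delta_pos":[0,0,0],"roll":0},{"grip":0,"delta_pos":[0,0,0],"roll":0},{"grip":0,"delta_pos":[0,0,0],"roll":0},{"grip":0,"delta_pos":[0,0,0],"roll":0},{"grip":0,"delta_pos":[0,0,0],"roll":0}]'; python3 - <<'E'
from h import *
s=read_camera('side');crop('side',s,210,150,110,100,7,'pics/s5.png')
st=read_state();print(st['tool_pos'],st['contact_force'],st['width'])
E
```

```text
clock: 6.3
tool_pos: [0.5034, -0.2726, 0.0368]
tool_rot: [-179.7, 0.2, 112.6]
contact_force: [0.8, 1.0, 0.1]
width: 0.22
[ 0.5034478  -0.2725909   0.03685339] [ 1.1753394   0.50565341 -0.63221415] 0.22198185709363835
```

View pics/s5.png

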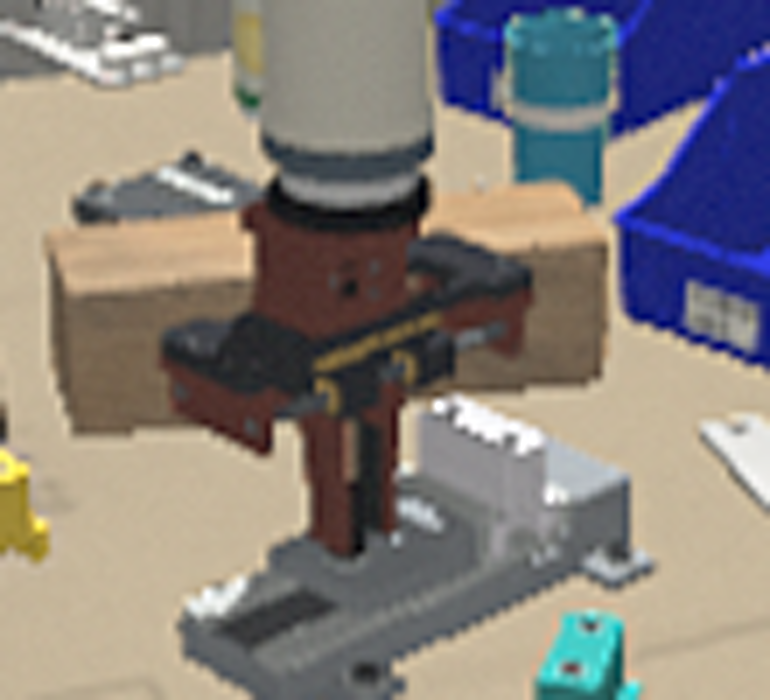

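The knob is gripped (width 0.22, about 19.5 mm), which confirms the offset. Now I slide the jaw open.

```bash
python3 -m pendant '[{"grip":0,"delta_pos":[-0.8,-0.33,0],"roll":0},{"grip":0,"delta_pos":[-0.8,-0.33,0],"roll":0},{"grip":0,"delta_pos":[-0.8,-0.33,0],"roll":0},{"grip":0,"delta_pos":[-0.8,-0.33,0],"roll":0},{"grip":0,"delta_pos":[-0.8,-0.33,0],"roll":0},{"grip":0,"delta_pos":[0,0,0],"roll":0}]'
```

```text
clock: 7.1
tool_pos: [0.4615, -0.2903, 0.0368]
tool_rot: [-179.8, 0.3, 112.6]
contact_force: [2.1, -0.3, -0.7]
width: 0.224
```

```bash
python3 -m pendant '[{"grip":0,"delta_pos":[-0.4,-0.16,0],"roll":0},{"grip":0,"delta_pos":[-0.3,-0.12,0],"roll":0},{"grip":0,"delta_pos":[0,0,0],"roll":0}]'; python3 - <<'E'
from h import *
s=read_camera('side');crop('side',s,210,150,110,100,7,'pics/s6.png')
st=read_state();print(st['tool_pos'],st['contact_force'],st['width'])
E
```

```text
clock: 7.48
tool_pos: [0.4583, -0.2917, 0.0368]
tool_rot: [179.6, 0.4, 112.7]
contact_force: [-0.8, -1.7, -0.1]
width: 0.22
[ 0.45822644 -0.29172503  0.03681888] [ 4.95580973 -0.75965061 -1.79081632] 0.2212068658344919
```

View pics/s6.png

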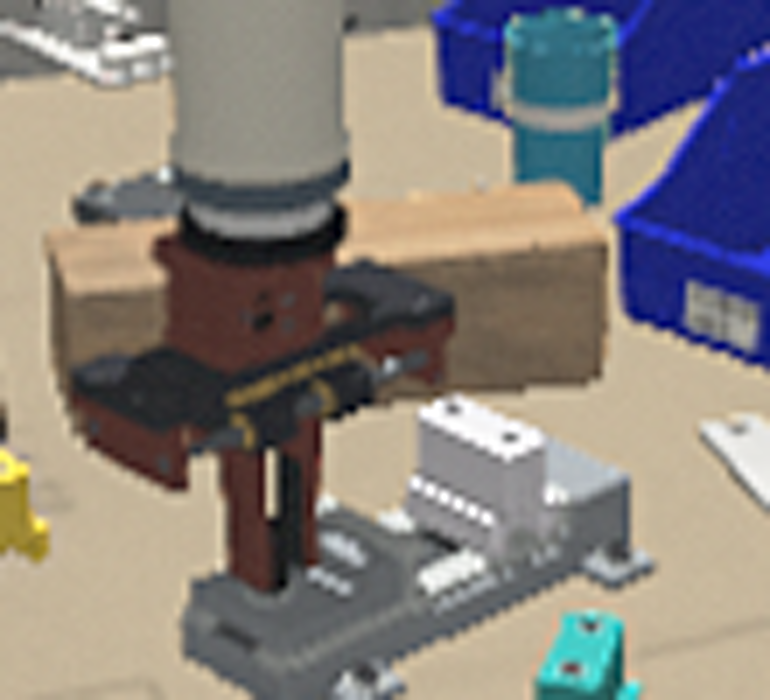

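The jaw has travelled about 49 mm to its stop and the block is still seated. I release, rise, and move over the block.

```bash
python3 -m pendant '[{"grip":0.5,"delta_pos":[0,0,0],"roll":0},{"grip":0.5,"delta_pos":[0,0,0],"roll":0},{"grip":0.5,"delta_pos":[0,0,2],"roll":0},{"grip":0.9,"delta_pos":[0,0,2.5],"roll":0},{"grip":0.9,"delta_pos":[0,0,2.5],"roll":0},{"grip":0.9,"delta_pos":[3,1.3,0.7],"roll":0},{"grip":0.9,"delta_pos":[3.5,1.5,0],"roll":0},{"grip":0.9,"delta_pos":[3.5,1.5,0],"roll":0},{"grip":0.9,"delta_pos":[2.5,1,0],"roll":0},{"grip":0.9,"delta_pos":[0,0,0],"roll":0}]'; python3 - <<'E'
from h import *
s=read_camera('side');crop('side',s,210,150,110,100,7,'pics/s7.png')
t=read_camera('top');crop('top',t,270,150,90,90,7,'pics/t7.png')
st=read_state();print(st['tool_pos'],st['contact_force'],st['width'])
E
```

```text
clock: 8.78
tool_pos: [0.5803, -0.2385, 0.1161]
tool_rot: [-179.8, 0.1, 112.4]
contact_force: [-0.2, -0.4, 0.4]
width: 0.899
[ 0.57902894 -0.23951639  0.11640476] [ 7.15424364e-04 -2.60952460e-01 -1.06934708e+00] 0.9023975538020819
```

View pics/s7.png

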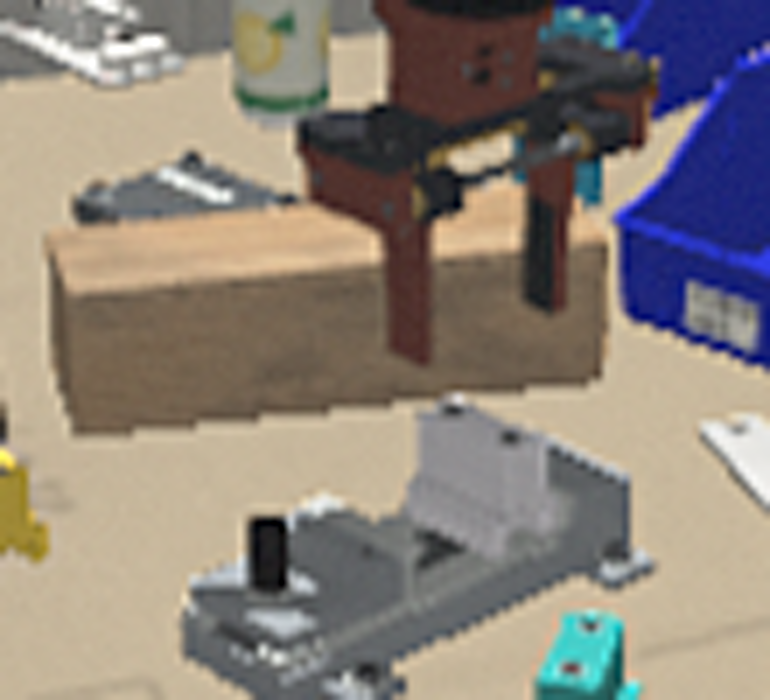

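View pics/t7.png

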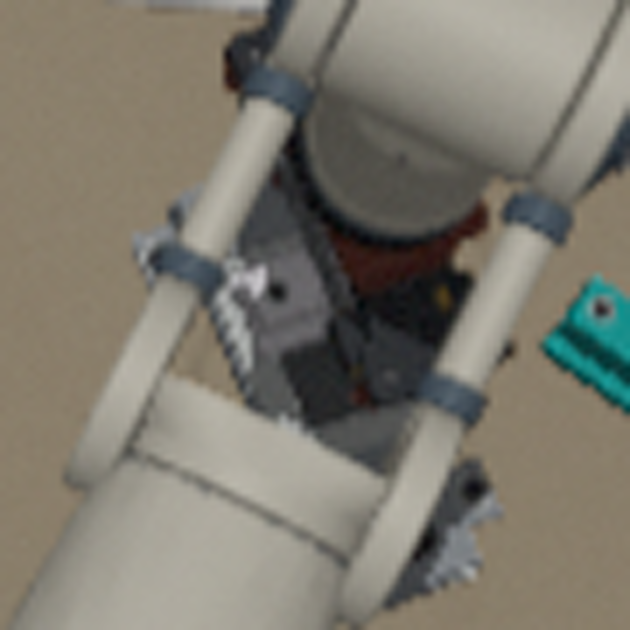

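The jaw stays open (knob at crop (268,555)) and the block is in place, with the fingers straddling it. I descend, with a check partway.

```bash
python3 -m pendant '[{"grip":0.9,"delta_pos":[0.2,0,-2],"roll":0},{"grip":0.9,"delta_pos":[0,0,-2],"roll":0},{"grip":0.9,"delta_pos":[0,0,-1.8],"roll":0},{"grip":0.9,"delta_pos":[0,0,0],"roll":0}]'; python3 - <<'E'
from h import *
s=read_camera('side');crop('side',s,210,150,110,100,7,'pics/s8.png')
st=read_state();print(st['tool_pos'],st['contact_force'],st['width'])
E
```

```text
clock: 9.38
tool_pos: [0.5774, -0.2409, 0.0525]
tool_rot: [-179.6, 0.0, 112.2]
contact_force: [-0.5, -0.6, -0.2]
width: 0.9
[ 0.57796426 -0.24110847  0.05385407] [ 0.1705042   0.31816326 -0.01462971] 0.899164278464662
```

View pics/s8.png

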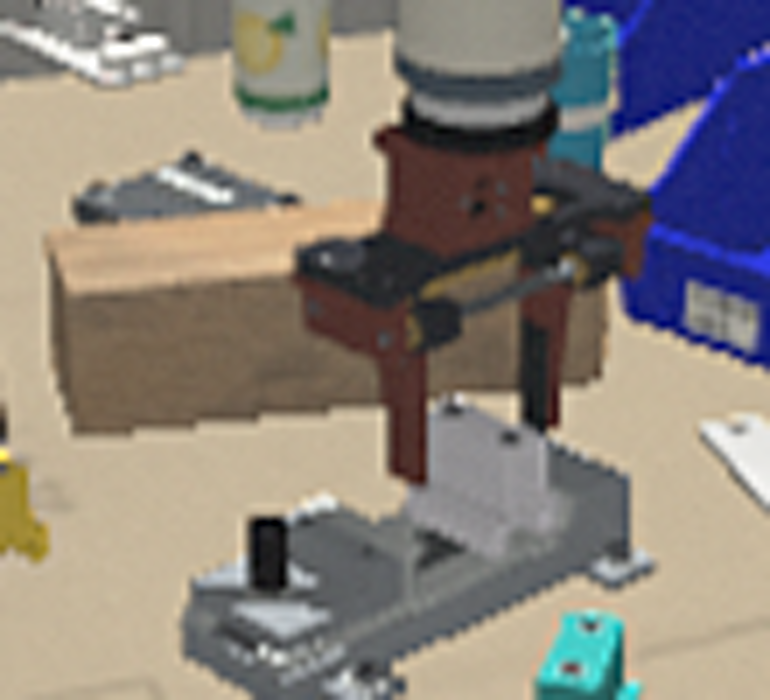

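```bash
python3 -m pendant '[{"grip":0.9,"delta_pos":[0.35,0.1,-0.9],"roll":0.01},{"grip":0.9,"delta_pos":[0,0,-0.7],"roll":0},{"grip":0.9,"delta_pos":[0,0,0],"roll":0}]'
```

```text
clock: 9.8
tool_pos: [0.5826, -0.2404, 0.0383]
tool_rot: [-179.7, 0.2, 112.8]
contact_force: [-0.0, -0.3, 0.7]
width: 0.898
```

```bash
python3 -m pendant '[{"grip":0,"delta_pos":[0,0,0],"roll":0},{"grip":0,"delta_pos":[0,0,0],"roll":0},{"grip":0,"delta_pos":[0,0,0],"roll":0},{"grip":0,"delta_pos":[0,0,0],"roll":0},{"grip":0,"delta_pos":[0,0,0],"roll":0}]'; python3 - <<'E'
from h import *
s=read_camera('side');crop('side',s,210,150,110,100,7,'pics/s9.png')
st=read_state();print(st['tool_pos'],st['contact_force'],st['width'])
E
```

```text
clock: 10.42
tool_pos: [0.5833, -0.2406, 0.0397]
tool_rot: [-179.8, 0.3, 112.8]
contact_force: [-0.0, 1.3, -0.5]
width: 0.374
[ 0.58327942 -0.24062564  0.03974494] [-0.92124474 -0.21363516  1.1094046 ] 0.32309050451928617
```

View pics/s9.png

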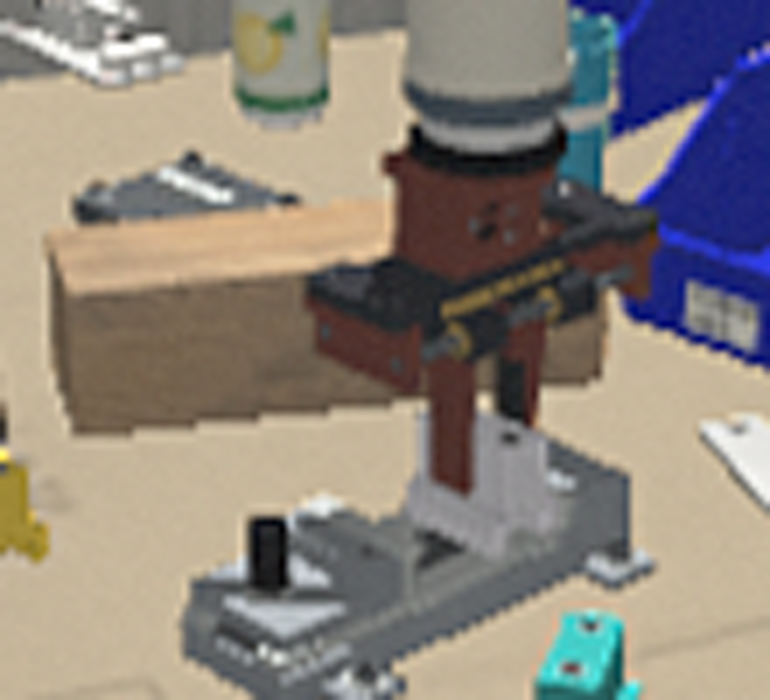

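Gripped: width 0.32, about 28 mm. I lift straight up and check.

```bash
python3 -m pendant '[{"grip":0,"delta_pos":[0,0,0],"roll":0},{"grip":0,"delta_pos":[0,0,1],"roll":0},{"grip":0,"delta_pos":[0,0,2],"roll":0},{"grip":0,"delta_pos":[0,0,2.5],"roll":0},{"grip":0,"delta_pos":[0,0,2.5],"roll":0},{"grip":0,"delta_pos":[0,0,2.5],"roll":0},{"grip":0,"delta_pos":[0,0,1.5],"roll":0},{"grip":0,"delta_pos":[0,0,0],"roll":0}]'; python3 - <<'E'
from h import *
s=read_camera('side');crop('side',s,210,130,110,100,7,'pics/s10.png')
st=read_state();print(st['tool_pos'],st['contact_force'],st['width'])
E
```

```text
clock: 11.48
tool_pos: [0.5824, -0.2402, 0.1684]
tool_rot: [-179.8, 0.3, 112.8]
contact_force: [0.1, 0.1, -3.3]
width: 0.317
[ 0.58207836 -0.24002155  0.16737131] [-0.01325716  0.40929288 -2.56006808] 0.3156933041557165
```

View pics/s10.png

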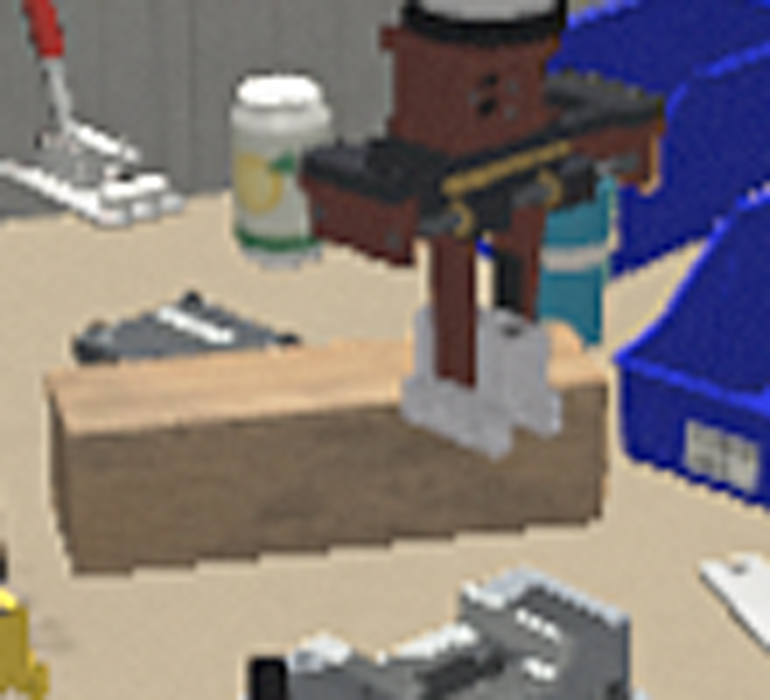

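The block is in the fingers and the force is about -3 N, its weight. I'll check the underside height against the picture.

```bash
python3 - <<'E'
from h import *
a=np.radians(22.8);ux=np.array([np.cos(a),np.sin(a),0]);uy=np.array([-ux[1],ux[0],0])
B=np.array([.582-.0013,-.240+.001,.1577])
c=lambda p:((proj('side',p)-[210,130]+.5)*7).round(1)
for n,i,j,z in(('foot -x-y',-22,-32,0),('foot +x-y',22,-32,0),('foot-x+y',-22,32,0),('top -x-y',-14,-32,54),('top +x-y',14,-32,54),('top -x+y',-14,32,54)):
  print(n,c(B+ux*i/1e3+uy*j/1e3+[0,0,z/1e3]))
E
```

```text
foot -x-y [493.9 459.6]
foot +x-y [560.2 432.7]
foot-x+y [399.7 418.9]
top -x-y [507.4 347.8]
top +x-y [550.2 331.7]
top -x+y [411.7 309.9]
```

Predicted corners match the picture within about 6 crop px (3 mm), so the underside is at about 0.158. Now I carry it over the post.

```bash
python3 -m pendant '[{"grip":0,"delta_pos":[0,2,0],"roll":0},{"grip":0,"delta_pos":[0,4,0],"roll":0},{"grip":0,"delta_pos":[0,4,0],"roll":0},{"grip":0,"delta_pos":[0,4,0],"roll":0},{"grip":0,"delta_pos":[0,4,0],"roll":0},{"grip":0,"delta_pos":[0,4,0],"roll":0},{"grip":0,"delta_pos":[0,4,0],"roll":0},{"grip":0,"delta_pos":[0,4,0],"roll":0}]'
```

```text
clock: 12.52
tool_pos: [0.5743, 0.0765, 0.1551]
tool_rot: [-179.0, -0.5, 112.8]
contact_force: [-0.0, 0.4, -3.4]
width: 0.315
```

```bash
python3 -m pendant '[{"grip":0,"delta_pos":[0,4,0],"roll":0},{"grip":0,"delta_pos":[0,4,0],"roll":0},{"grip":0,"delta_pos":[0,4,0],"roll":-0.015},{"grip":0,"delta_pos":[0.1,2,0],"roll":0},{"grip":0,"delta_pos":[0,0,0],"roll":0},{"grip":0,"delta_pos":[0,0,0],"roll":0}]'; python3 - <<'E'
from h import *
st=read_state();print(st['tool_pos'],st['tool_rot'],st['contact_force'],st['width'])
s=read_camera('side');crop('side',s,190,110,110,100,7,'pics/s11.png')
t=read_camera('top');crop('top',t,150,130,100,90,7,'pics/t11.png')
E
```

```text
clock: 13.28
tool_pos: [0.5681, 0.227, 0.1478]
tool_rot: [-178.3, -0.7, 112.3]
contact_force: [0.1, -1.3, -2.9]
width: 0.315
[0.56805236 0.22699936 0.1478468 ] [-178.28008602   -0.6527969   112.31901922] [ 0.11496435 -1.34855755 -2.89951414] 0.31537427777197957
```

View pics/s11.png

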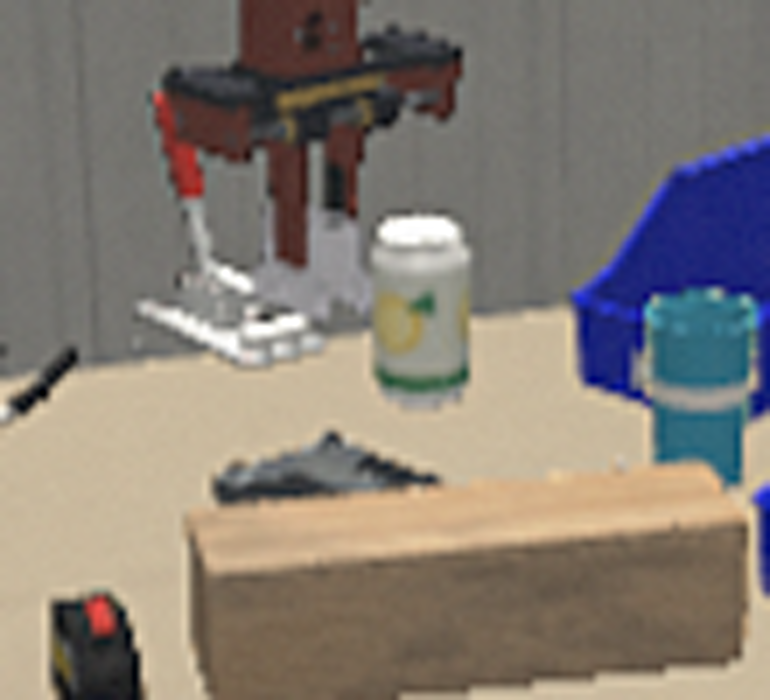

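View pics/t11.png

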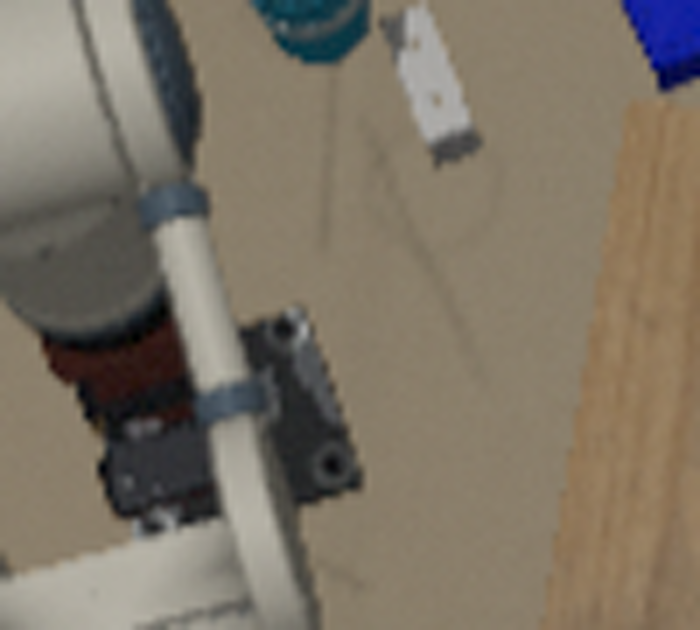

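The block is above the fixture area. I bring it down to about 4 cm above the key, correct x, then measure.

```bash
python3 -m pendant '[{"grip":0,"delta_pos":[0.4,0,-1.5],"roll":0},{"grip":0,"delta_pos":[0.4,0,-2],"roll":0},{"grip":0,"delta_pos":[0,0,-2],"roll":0},{"grip":0,"delta_pos":[0,0,-1],"roll":0},{"grip":0,"delta_pos":[0,0,0],"roll":0},{"grip":0,"delta_pos":[0,0,0],"roll":0}]'; python3 - <<'E'
from h import *
st=read_state();print(st['tool_pos'],st['tool_rot'],st['contact_force'],st['width'])
s=read_camera('side');crop('side',s,210,130,60,60,10,'pics/s12.png')
t=read_camera('top');crop('top',t,150,150,65,65,10,'pics/t12.png')
E
```

```text
clock: 14.12
tool_pos: [0.5764, 0.2235, 0.0765]
tool_rot: [-178.1, -0.7, 112.0]
contact_force: [0.2, 0.6, -2.9]
width: 0.317
[0.57640834 0.22354046 0.07651769] [-178.12899945   -0.65043141  112.04497696] [ 0.15075311  0.64077525 -2.90178068] 0.31706066875322697
```

View pics/s12.png

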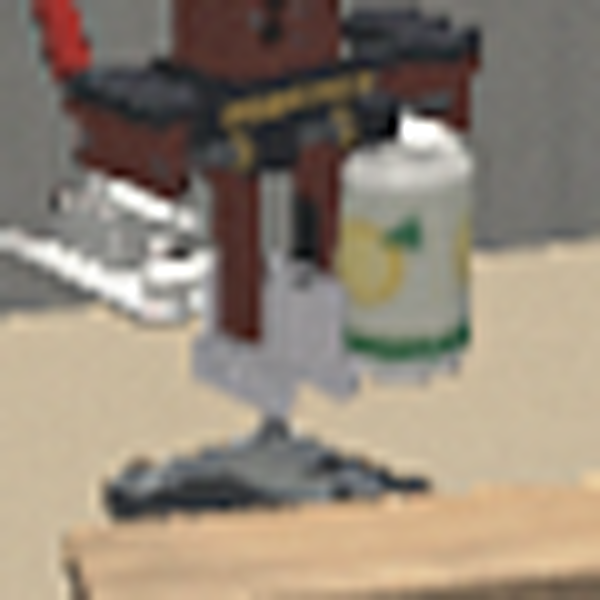

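View pics/t12.png

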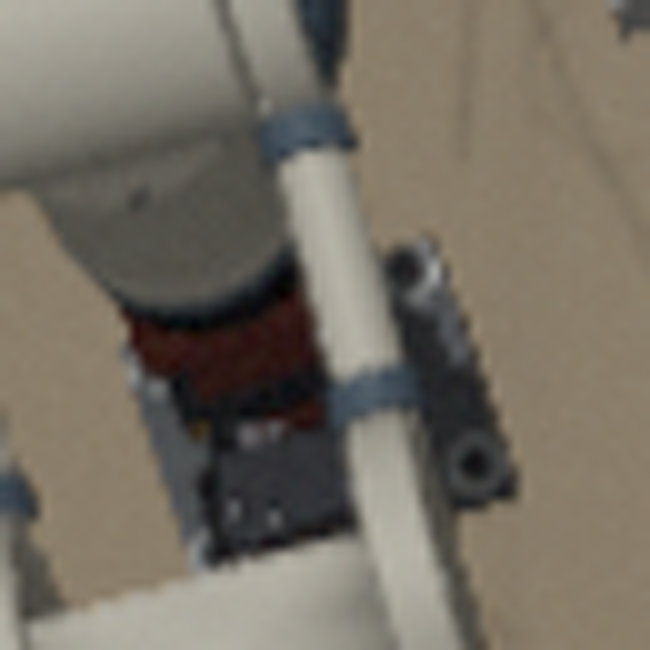

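The can hides part of the block in the side view, though it should be behind it if the block is at y=0.22. I'll check where the block really is.

```bash
python3 - <<'E'
from h import *
a=np.radians(22.0);ux=np.array([np.cos(a),np.sin(a),0]);uy=np.array([-ux[1],ux[0],0])
c=lambda p:((proj('side',p)-[210,130]+.5)*10).round(0)
for B in ([.5764,.2235,.067],[.5764,.2235,.08],[.5764,.2235,.1],[.5764,.30,.067],[.58,.35,.067]):
  B=np.array(B);print(B)
  for n,i,j,z in(('foot -x-y',-22,-32,0),('foot +x-y',22,-32,0),('foot-x+y',-22,32,0),('top -x-y',-14,-32,54),('top +x-y',14,-32,54)):
    print('  ',n,c(B+ux*i/1e3+uy*j/1e3+[0,0,z/1e3]))
t=cv2.imread('pics/top0.png')[:,:,::-1]
print('can top-view',onz('top',133,152,.119),'can side base',onz('side',250,165.5,0))
print('key end proj',c([.575,.228,.031]))
print(read_state()['joint_pos'])
E
```

```text
[0.5764 0.2235 0.067 ]
   foot -x-y [283. 423.]
   foot +x-y [363. 397.]
   foot-x+y [190. 383.]
   top -x-y [294. 298.]
   top +x-y [346. 282.]
[0.5764 0.2235 0.08  ]
   foot -x-y [283. 394.]
   foot +x-y [363. 368.]
   foot-x+y [189. 354.]
   top -x-y [294. 269.]
   top +x-y [345. 253.]
[0.5764 0.2235 0.1   ]
   foot -x-y [281. 350.]
   foot +x-y [362. 324.]
   foot-x+y [187. 311.]
   top -x-y [292. 223.]
   top +x-y [344. 208.]
[0.5764 0.3    0.067 ]
   foot -x-y [232. 362.]
   foot +x-y [310. 337.]
   foot-x+y [143. 324.]
   top -x-y [242. 241.]
   top +x-y [293. 226.]
[0.58  0.35  0.067]
   foot -x-y [208. 323.]
   foot +x-y [285. 300.]
   foot-x+y [121. 287.]
   top -x-y [218. 204.]
   top +x-y [267. 190.]
can top-view [0.68355329 0.38410657 0.119     ] can side base [0.69305123 0.40292605 0.        ]
key end proj [273. 464.]
[17.74511236 10.54033241 77.72077067  0.5125443  93.61767993 -4.28814796]
```

Observed foot corners (285,415), (355,390) and (195,380) match the predictions (283,423), (363,397) and (190,383) within 3–4 mm. The block is where it should be, and the can lies behind it. Tilt is about 0.033 rad, within tolerance. I make the final approach with a correction of (-1.7,+3.2) mm.

```bash
python3 -m pendant '[{"grip":0,"delta_pos":[-0.17,0.32,-0.6],"roll":0},{"grip":0,"delta_pos":[0,0,-0.8],"roll":0},{"grip":0,"delta_pos":[0,0,-0.5],"roll":0},{"grip":0,"delta_pos":[0,0,0],"roll":0},{"grip":0,"delta_pos":[0,0,0],"roll":0}]'; python3 - <<'E'
from h import *
st=read_state();print(st['tool_pos'],st['tool_rot'],st['contact_force'],st['width'])
E
```

```text
clock: 14.85
tool_pos: [0.5752, 0.2275, 0.0578]
tool_rot: [-178.3, -0.6, 112.1]
contact_force: [-0.4, -0.0, -2.9]
width: 0.322
[0.57519757 0.22750393 0.05778392] [-178.28572755   -0.64138661  112.07212442] [-0.3829216  -0.03551966 -2.92981348] 0.3222896938638121
```

```bash
python3 -m pendant '[{"grip":0,"delta_pos":[0,-0.1,-0.6],"roll":0},{"grip":0,"delta_pos":[0,0,0],"roll":0},{"grip":0,"delta_pos":[0,0,0],"roll":0},{"grip":0,"delta_pos":[0,0,0],"roll":0}]'; python3 - <<'E'
from h import *
st=read_state();print(st['tool_pos'],st['tool_rot'],st['contact_force'],st['width'])
s=read_camera('side');cv2.imwrite('pics/s13f.png',s[:,:,::-1]);crop('side',s,210,140,50,50,14,'pics/s13.png')
t=read_camera('top');cv2.imwrite('pics/t13f.png',t[:,:,::-1])
T=st['tool_pos'];a=np.radians(22.0);ux=np.array([np.cos(a),np.sin(a),0]);uy=np.array([-ux[1],ux[0],0])
B=T+[0,.0016,-.0097];print('est block underside',B)
c=lambda p:((proj('side',p)-[210,140]+.5)*14).round(0)
for n,i,j,z in(('foot -x-y',-22,-32,0),('foot +x-y',22,-32,0),('foot-x+y',-22,32,0),('groove -',-12,-32,0),('groove +',12,-32,0)):
  print('  ',n,c(B+ux*i/1e3+uy*j/1e3+[0,0,z/1e3]))
K=np.array([.5747,.2282,.031])
for i,j in((-6,-32),(6,-32),(-6,32)):print('key',c(K+ux*i/1e3+uy*j/1e3))
E
```

```text
clock: 15.35
tool_pos: [0.5754, 0.2264, 0.0517]
tool_rot: [-178.3, -0.6, 112.1]
contact_force: [0.4, 0.4, -2.0]
width: 0.318
[0.57540401 0.22635313 0.05172165] [-178.31504203   -0.63948551  112.06127542] [ 0.44816561  0.41025275 -2.04872631] 0.31785385322380255
est block underside [0.57540401 0.22795313 0.04202165]
   foot -x-y [392. 524.]
   foot +x-y [503. 487.]
   foot-x+y [262. 466.]
   groove - [417. 516.]
   groove + [478. 495.]
key [431. 544.]
key [461. 534.]
key [301. 486.]
```

View pics/s13.png

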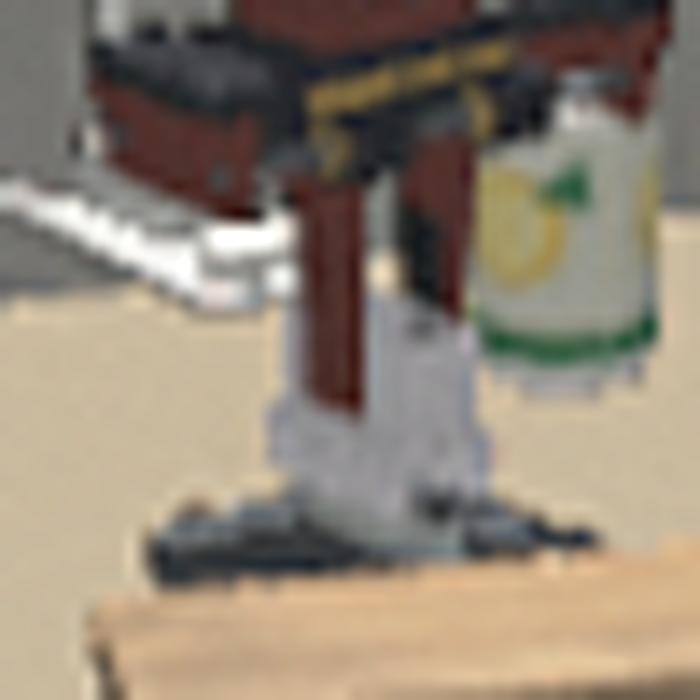

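View pics/t13f.png

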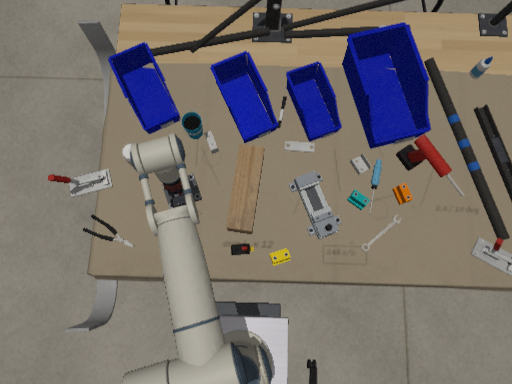

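The top view shows an empty open vise at (316,205), and the post and bystanders where they were. In the side crop the foot spans columns 275–490 around the predicted centre of 382. The groove's dark opening at about (437,500) is above the key, which is predicted at columns 431–461. I do one hold and a stillness check, then hand in.

```bash
python3 -m pendant '[{"grip":0,"delta_pos":[0,0,0],"roll":0},{"grip":0,"delta_pos":[0,0,0],"roll":0}]'; python3 - <<'E'
from h import *
st=read_state();print(st['tool_pos'],st['qvel'].round(2),st['contact_force'],st['width'])
if abs(st['tool_pos'][2]-.0517)<.003 and np.linalg.norm(st['tool_pos'][:2]-[.5750,.2266])<.003: print(close_job())
E
```

```text
clock: 15.7
tool_pos: [0.5756, 0.2265, 0.052]
tool_rot: [-178.3, -0.6, 112.1]
contact_force: [-0.3, 1.1, -3.0]
width: 0.319
[0.57556202 0.22645116 0.05198181] [ 0.   -0.02 -0.03 -0.07 -0.03 -0.  ] [-0.27916145  1.11867538 -3.00117686] 0.3187894209450157
the job is handed in; nothing more can be done
None
```

I slid the vise jaw open by about 49 mm, lifted the block out and carried it over the post. I handed the job in at 15.7 s with the block held above the fixture's key. No verdict was reported.

**Last checks:**
- **Height:** the block's underside is about 11 mm above the key top.
- **Position:** the block's centre is within about 1 mm of my measured key centre, though the images are only good to about 2–4 mm.
- **Orientation:** the groove is parallel to the key within about 0.3°. The tool leans about 1.7° (0.03 rad), inside the 0.1 rad limit.
- **Hold:** the arm is still, the gripper reads about 28 mm on the neck, and the wrist carries only about 3 N.
- **Scene:** in the last top view the vise is open and the bystanders look unmoved.

**Disagreements:**
- **Fingertip height:** the fingertips stood about 35 mm higher than the reported tool position implied. My first closing on the knob therefore caught nothing. I measured the offset from the pictures and corrected for it; the next knob grip, the block grip and the lifted block's position in the picture all agreed with it.
- **Final view of the groove over the key:** the arm hid it from above, so I judged that fit from the side picture and the tool readings only. There, the outer edges of the foot differed from my prediction by about 3 mm on each side, in opposite directions, with the middle in agreement.

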